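# Fresh battery pack into the data logger

### The arm

A 6-joint arm with a two-finger parallel gripper is mounted at the origin on a cart in front of the work surface, level with it; the furniture and walls round the work are solid. World frame = base frame: x ahead of the robot, y to its left, z up, the work surface at z = 0. Lengths are in mm, angles in degrees, forces in N, time in s.
With the tool pointing down it reaches from about 325 to 900 mm from the base axis. Payload 6.1 kg.
Tool frame: the origin (TCP) lies midway between the tips of the shut fingers; the grasp point (between the pads) lies 19 mm behind it; z points along the fingers, y is the direction in which the jaws open and shut (so a half turn about z gives the same grasp; the last joint's range is limited). The gripper opens to 85 mm and grips with 20 to 120 N. Pads are 22 mm wide; open, the fingers measure 114 mm over their backs; the gripper's body (76 mm by 85 mm) begins 54 mm behind the grasp point. The pads swing forward as they close: fully open they stand 13 mm farther back than shut.
Start: joints at [56.66, 12.628, 87.462, -0, 79.91, -7.225], TCP at [275.11, 561.186, 231.3] pointing down, gripper open.
Joint ranges: [-170.65, 170.65], [-52.31, 119.04], [5.05, 147.46], [-71.25, 251.25], [11.57, 151.72], [-153.62, 153.62]. Speed limits (degrees/s): [147.25, 147.25, 172.46, 180, 180, 180].

### API

Orientations are given as a 3x3 rotation matrix whose columns are the frame's x, y, z axes.
In Python, from rig import * gives the robot as it stands.
- The arm moves only by the shell command python3 -m creep 'ROWS' [OPENING]. ROWS is JSON, one flat list of numbers, 4 for each row, row after row: the shift along the tool's x, y, z in cm, then the turn about the tool's z in rad. In form: [tx, ty, tz, spin, tx, ty, tz, spin, ...]. A call has 1 to 20 rows; each row is the pose to reach, as a shift and turn from the pose commanded when the call began, along the tool's axes at that moment; what a row does not reach only later rows make up. A row lasts 1/10 s, in which the tool goes at most 50 mm and 8.59 degrees, less where a joint would pass 70% of its speed; a pose out of reach is approached as far as the arm can. A call with a gripper value outside its range is refused whole. OPENING is the opening, from -1 (shut) to 1 (fully open), so that 0 is half open, set as the call begins (- or left out, the last holds). The fingers move at their own pace and stop on an object; the grip force is fixed at half the most. Time passes only in rows, so rows that repeat a pose let the fingers close. It gives the time, the measured TCP pose, the force and the opening at its end, in the units of the state.
- state(): the state, without advancing time (a new reading comes with each control period).
- camera(name): name is "side" or "top"; returns a dict with "frame" (480x640x3 uint8, red, green, blue), "intrinsics" (3x3 intrinsics, pixels), "position" and "orientation" of the camera in the world. Camera axes: x right, y down, z forward; pixel columns grow to the right and rows downward; lengths in mm; the calibration is good to about 2 mm. A picture is of the moment at which its call begins. There is no depth.
- finish_job(): hands the job in, once; it reports no verdict.
Trained networks look in the newest picture that a camera, given by its name, has taken for a name from the list of things; names that differ only in an ending like _2 or _b are one class to them, and where a whole thing is asked for, a point or a joint stands for the part that bears it (a point fixed in the world has none). Each returns a list of dicts, best first, with "conf" (0 to 1); they miss things now and then, are a little off and sometimes report something else, mostly with a low value. They report only what shows in the picture. A call takes as long as a camera call.
- spot_in(camera, query): "rect" ([left, top, right, bottom] in pixels, round what is visible of it).
The state is a dict: "time_s": time; "qpos": joint angles; "qvel": joint speeds; "joint_efforts": joint torques, N m; "ee_pos": TCP position; "orientation": TCP orientation; "wrist_force": force on the tool from outside, world axes, zero at the start; "ft_torque": the same for the moment, N m; "finger_gap": finger opening in mm.
Only numpy, scipy, OpenCV 4.12 (cv2) and the standard library are available. Lean on these libraries where they do the work, as an engineer would, in place of code of your own. Each camera call takes 0.05 s, during which the arm holds its last target.

### The job

Take the charged battery pack out of the charger and load it upright into the bay in the top of the data logger: push it down through the sprung dust flap and press it on against the ejector spring until you feel it home under its catch, then let the flap shut behind it. Never lean on it with more than about 20 N, and leave the other things on the desk where they are.

Things in the scene. Friction and masses are not known exactly. Their poses are not given: they have to be found in the camera images.
- pack_center (a point): centre (half-way up) of the battery pack: upright block 36 x 60 x 70 mm (x, y, z of this frame), about 0.2 kg, black with a grey top third and a thin yellow line between, bottom edges rounded 5 mm. It stands in the charger, its lowest 14 mm in the pocket, its underside 10 mm above the desk. It fits the logger's bay either way round
- charger: the low black charger cradle, fixed, 66 x 94 x 24 mm; origin under the middle of its pocket at desk level; pocket 40 x 64 mm, open at the top. x, y along the pocket's short and long side
- logger: grey data logger, fixed, 119 mm high; origin at desk level on the axis of its battery bay; housing -34 to 34 mm in x, -40 to 80 in y. Bay 51 x 66 mm (x, y) at the top, narrowing to 39 x 63 mm 34 mm down. A rigid floor stops the pack 1.5 mm after the catch has snapped. For 34 mm before that a sprung ejector pushes back with 8 to 10 N; it lifts an unlatched pack up against the flap
- bay_mouth (a point): middle of the bay's opening, level with the logger's top face; axes as the logger's. A two-leaf dust flap closes the opening: leaves 24 mm wide, hinged along its two long edges 4 mm below the top face; smooth, they swing down into the bay and spring back up. Shut, they carry the pack's weight; pushing the pack between them takes about 8 N, less once they are open
- flap_front (a joint): leaf of the dust flap on the logger's -x side: angle, 0 shut (level), 1.5 hanging open
- flap_back (a joint): leaf of the dust flap on the logger's +x side: angle, 0 shut (level), 1.5 hanging open
- specimen_box: flat clear-lidded parts box, 91 x 130 x 37 mm, a bystander right of the charger; origin at the middle of its underside
- micrometer: micrometer, 47 x 136 x 16 mm, a bystander at the left; origin at the middle of its underside
- weight_2: brass check weight with knob, 30 mm across, 47 mm high, a bystander behind; origin at the middle of its underside
- release_button (a point): orange button (leave it) on the logger's top face, on its +y end: it marks the end where the bay's hidden catch is, a bevelled nose that the pack pushes back in passing (about 4 N) and that springs over the pack's top when the top is below it. The insert with catch and floor is height-adjustable: the catch holds the pack's top somewhere between 28 and 39 mm below the top face

How it is judged:
By the outcome, as a careful person would: the job done as asked, in the order asked, and still so for the second after the job is handed in, with the robot touching nothing.
It also fails if it takes over 56 s, if anything falls off the work surface, if the arm or the gripper's body presses on something with over 40 N, if the wrist force passes 120 N, or if a joint passes its speed limit or range.

## Working session

There is one attempt and no reset: what is moved stays moved. The work goes in short steps, Python scripts to look and compute and a shell command to move; the robot and the scene stay as the last step left them, time stands still between calls to the robot, and variables do not carry over. Pictures are saved under pics/ and viewed, and the job is handed in when it is done.

```bash
ls; mkdir -p pics
python3 - <<'E'
from rig import *
import cv2,numpy as np
s=state();print(s)
for n in("side","top"):
    c=camera(n);cv2.imwrite(f"pics/{n}0.png",c["frame"][:,:,::-1]);print(n,c["intrinsics"],c["position"],c["orientation"])
    for q in("pack_center","charger","logger","bay_mouth","release_button","specimen_box","micrometer","weight_2"):
        print(q,[(np.round(d["rect"],1).tolist(),round(d["conf"],2)) for d in spot_in(n,q)[:2]])
E
```

```text
pics
{'time_s': 0.0, 'qpos': array([ 5.66588315e+01,  1.26743479e+01,  8.75249546e+01, -3.70916728e-04,
        7.99122575e+01, -7.22418127e+00]), 'qvel': array([ 0.1339256 ,  0.06754494, -0.0575714 ,  0.01265115, -0.02957609,
        0.03076069]), 'joint_efforts': array([ 2.50420067e-05, -4.96902180e+01, -3.89390373e+01, -1.53186675e-04,
        1.11709780e-02, -1.65510716e-05]), 'ee_pos': array([274.78886841, 560.67494293, 230.21641185]), 'orientation': array([[-8.97897476e-01,  4.40203348e-01, -1.06483898e-03],
       [ 4.40204572e-01,  8.97896028e-01, -1.63012325e-03],
       [ 2.38528975e-04, -1.93243054e-03, -9.99998104e-01]]), 'wrist_force': array([-0.14938603, -0.1113942 ,  0.70037108]), 'ft_torque': array([-0.02988631,  0.01864239,  0.04521384]), 'finger_gap': 85.52699104028878}
side [[478.28124818   0.         323.97858631]
 [  0.         478.28124818 240.57232373]
 [  0.           0.           1.        ]] [ 525.21952043 1194.19624805  675.14564304] [[-9.99972481e-01 -6.29313965e-03 -3.92856399e-03]
 [ 4.78939273e-05  5.24061067e-01 -8.51680689e-01]
 [ 7.41855295e-03 -8.51
[... 492 characters left out ...]
    318.68084196]
 [  0.         477.39082404 239.66674353]
 [  0.           0.           1.        ]] [ 390.99083538  271.86241761 1341.86265151] [[ 0.00224036 -0.99634741  0.08536284]
 [-0.99998302 -0.00177285  0.00555218]
 [-0.00538056 -0.08537383 -0.99633446]]
pack_center [([357.2, 225.6, 381.6, 248.4], 0.62)]
charger []
logger [([259.8, 227.2, 309.7, 261.2], 0.93), ([282.2, 230.8, 302.5, 246.0], 0.2)]
bay_mouth [([259.2, 226.3, 312.1, 264.8], 0.73)]
release_button [([282.0, 231.4, 305.1, 247.1], 0.64), ([258.4, 226.8, 310.0, 262.9], 0.59)]
specimen_box [([424.6, 221.1, 477.7, 270.7], 0.97)]
micrometer [([189.2, 242.4, 219.3, 289.0], 0.53)]
weight_2 [([314.6, 194.5, 318.4, 202.8], 0.44)]
```

Run:
```python
import cv2
a=cv2.imread("pics/top0.png")[190:300,180:490];cv2.imwrite("pics/t0z.png",cv2.resize(a[:, 60:220],None,fx=5,fy=5,interpolation=cv2.INTER_CUBIC))
a=cv2.imread("pics/side0.png")[170:340,250:410];cv2.imwrite("pics/s0z.png",cv2.resize(a,None,fx=3.5,fy=3.5,interpolation=cv2.INTER_CUBIC))
```

```text
(no output)
```

View pics/top0.png

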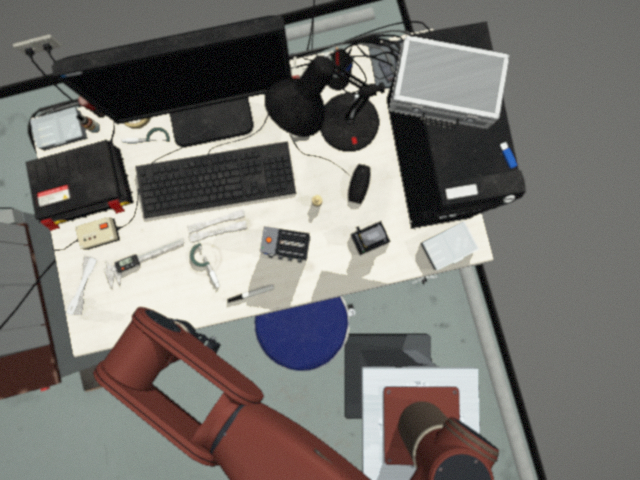

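View pics/t0z.png

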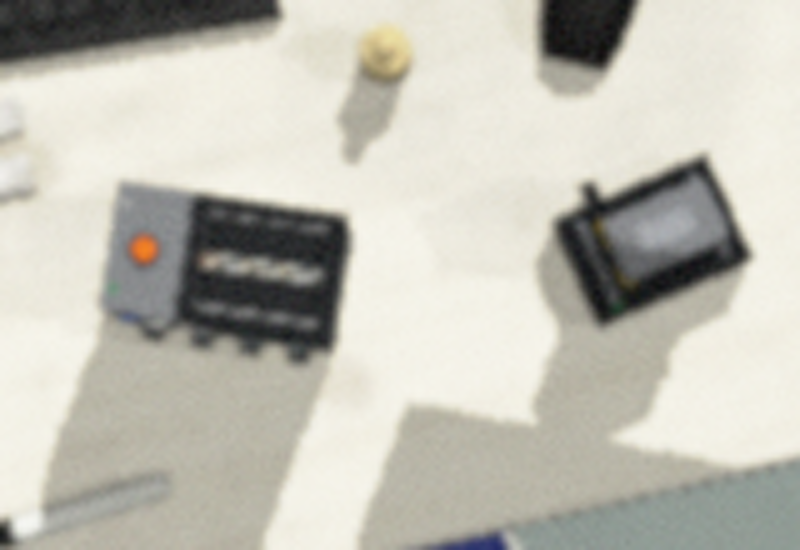

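View pics/s0z.png

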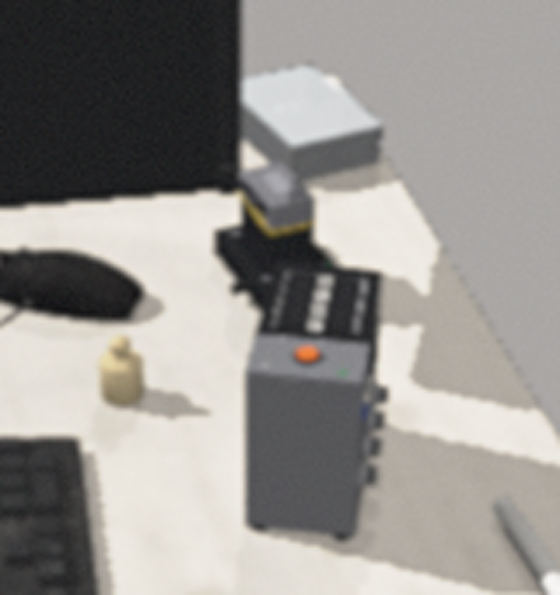

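View pics/side0.png

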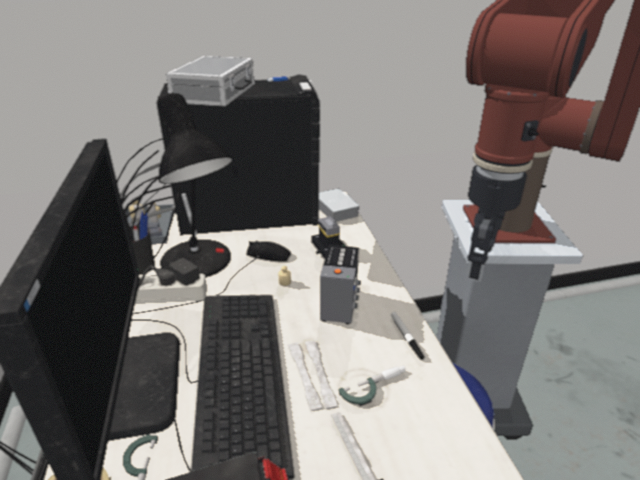

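The top view shows the logger's top face at about (263–310, 226–262), with its orange button at (269, 240). The pack is in the charger at about (357–385, 222–250). I'll average a few frames and zoom in to measure the corners.

Run:
```python
from rig import *
import cv2,numpy as np
for n in("side","top"):
    fs=[camera(n)for _ in range(8)]
    a=np.mean([f["frame"] for f in fs],0)
    np.savez(f"{n}.npz",a=a,K=fs[0]["intrinsics"],p=fs[0]["position"],R=fs[0]["orientation"])
    a=a[:,:,::-1]
    rs={"top":[("L",255,220,60,48),("C",350,215,44,42)],"side":[("L",312,240,55,88),("C",305,210,42,50)]}[n]
    for t,x,y,w,h in rs:
        f=min(800//w,600//h)
        im=cv2.resize(np.clip(a[y:y+h,x:x+w]*1.3,0,255).astype(np.uint8),None,fx=f,fy=f,interpolation=cv2.INTER_CUBIC)
        for i in range(0,w,5):
            cv2.line(im,(i*f+f//2,0),(i*f+f//2,6 if i%10 else 14),(0,0,255),1)
            if i%10==0: cv2.putText(im,str(x+i),(i*f,26),0,.4,(0,0,255),1)
        for i in range(0,h,5):
            cv2.line(im,(0,i*f+f//2),(6,i*f+f//2),(0,0,255),1)
            if i%10==0: cv2.putText(im,str(y+i),(8,i*f+f//2),0,.4,(0,0,255),1)
        cv2.imwrite(f"pics/{n}{t}.png",im); print(n,t,f)
```

```text
side L 6
side C 12
top L 12
top C 14
```

View pics/topL.png

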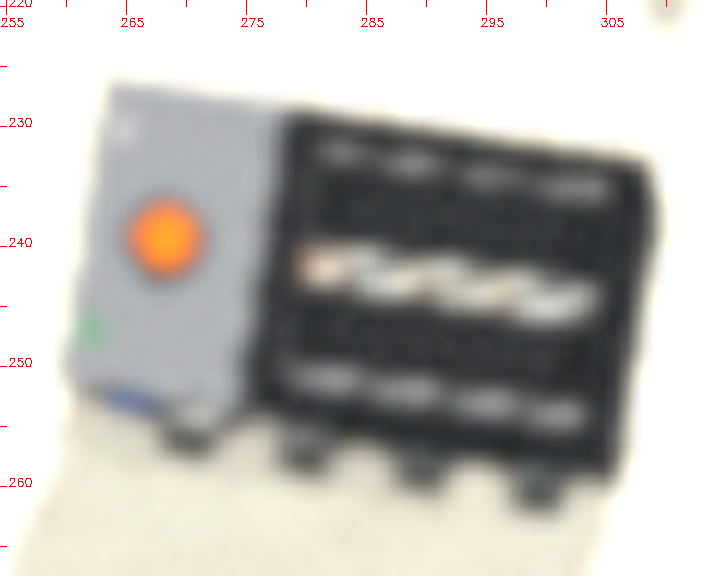

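View pics/topC.png

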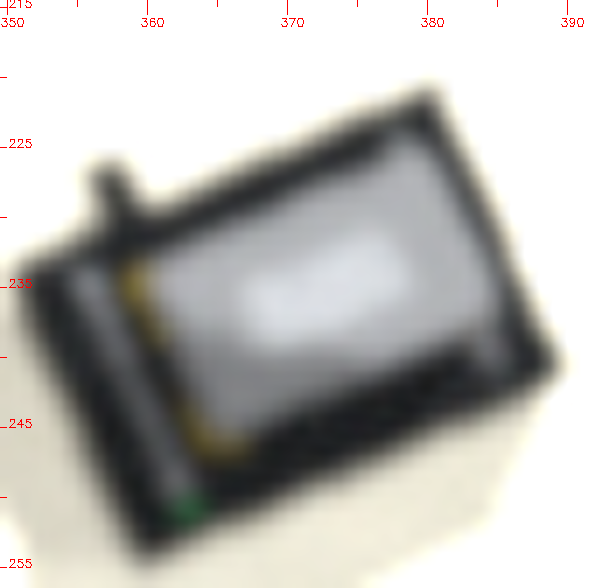

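View pics/sideL.png

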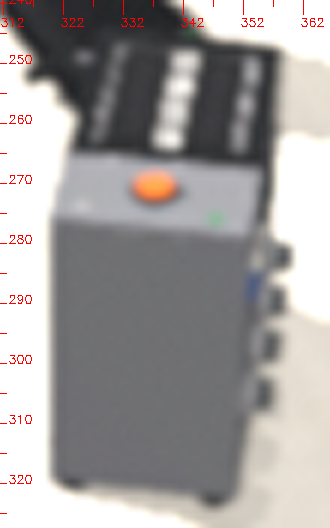

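View pics/sideC.png

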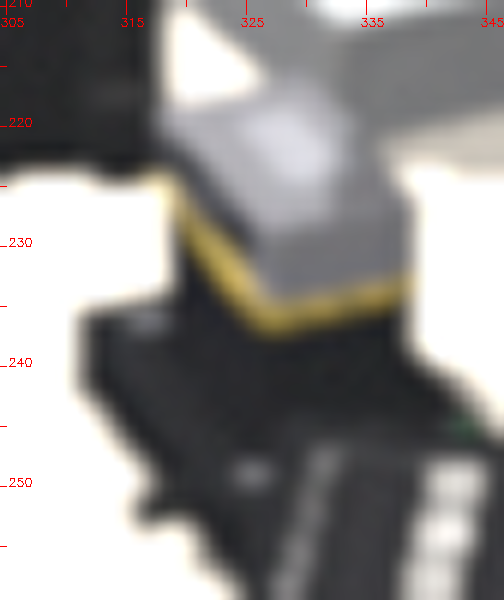

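The zooms give these pixels in the top view:
- **Logger top corners:** (263.5, 226.3), (308.8, 233), (305.7, 259.5) and (260.2, 251.5).
- **Pack:** its grey top spans about (360–386, 223–246).
- **Side view:** the yellow line's corners are at (318.5, 224.5), (326.5, 237) and (338.5, 233).

Next I'll fit the poses.

```bash
cat > h.py <<'E'
import numpy as np
C={}
for n in("side","top"):
    z=np.load(f"{n}.npz");C[n]=(z["a"],z["K"],z["p"],z["R"])
def proj(n,P):
    _,K,p,R=C[n];c=(np.atleast_2d(P)-p)@R;u=c@K.T;return u[:,:2]/u[:,2:]
def ray(n,uv,zz):
    _,K,p,R=C[n];d=R@np.linalg.inv(K)@np.array([uv[0],uv[1],1.]);return p+d*(zz-p[2])/d[2]
def world(q,L):
    L=np.atleast_2d(np.array(L,float));c,s=np.cos(q[2]),np.sin(q[2])
    return np.c_[q[0]+c*L[:,0]-s*L[:,1],q[1]+s*L[:,0]+c*L[:,1],L[:,2]]
E
python3 - <<'E'
from h import *
from scipy.optimize import least_squares
def fit(name,obs,q0):
    for cams in (("top",),("side",),("top","side")):
        def f(q): return np.concatenate([(proj(n,world(q,[P for m,P,_ in obs if m==n]))-np.array([u for m,_,u in obs if m==n])).ravel() for n in cams])
        r=least_squares(f,q0,loss="soft_l1",x_scale=[10,10,.1]); print(name,cams,np.round(r.x[:2],1),np.round(np.degrees(r.x[2]),2));print(np.round(r.fun.reshape(-1,2),1).tolist())
    return r.x
L=[("top",(34,80,119),(263.5,226.4)),("top",(34,-40,119),(308.8,233)),("top",(-34,-40,119),(305.7,259.5)),("top",(-34,80,119),(260.2,251.5)),
("side",(34,80,119),(320,275.5)),("side",(-34,80,119),(352.8,279)),("side",(34,-40,119),(331.5,246.8)),("side",(-34,-40,119),(356,248))]
fit("log",L,[450,350,-.15])
P=[("top",(18,-30,80),(379.3,223.8)),("top",(-18,-30,80),(385.8,238)),("top",(-18,30,56.7),(365,247)),("top",(18,30,56.7),(358.8,233.5)),
("side",(18,30,56.7),(318.7,224.8)),("side",(-18,30,56.7),(326.7,237)),("side",(-18,-30,56.7),(338.6,233))]
fit("pack",P,[450,150,.49])
Cc=[("top",(33,-47,24),(380.5,221.2)),("top",(-33,-47,24),(389.5,240)),("top",(-33,47,24),(360,254.5)),("top",(33,47,24),(351.5,234.5))]
def f(q): return (proj("top",world(q,[P for m,P,_ in Cc]))-np.array([u for m,_,u in Cc])).ravel()
r=least_squares(f,[450,150,.49],x_scale=[10,10,.1]);print("chg body",r.x[:2],np.degrees(r.x[2]),np.round(r.fun,1))
print([ (n,ray(n,u,119)) for n,u in(("top",(268.3,239.5)),("side",(337.5,270.5)))])
E
```

```text
log ('top',) [485.1 346.7] -8.46
[[0.1, -0.3], [0.8, 0.0], [-0.1, -0.4], [-0.8, 0.7]]
log ('side',) [482.2 351.4] -10.62
[[-0.7, 0.3], [0.5, 0.8], [-1.7, -2.5], [4.7, -0.4]]
log ('top', 'side') [484.9 348.1] -8.66
[[-0.4, -0.3], [0.3, 0.2], [-0.7, -0.2], [-1.4, 0.6], [-0.8, -0.2], [0.5, -0.4], [-3.6, -3.1], [2.8, -1.6]]
pack ('top',) [511.4 135.8] 24.28
[[0.7, 0.6], [-0.1, -1.3], [-0.6, -0.4], [0.0, 0.9]]
pack ('side',) [499.7 142.2] -69.3
[[-0.0, 4.9], [-3.1, -0.5], [7.1, -0.7]]
pack ('top', 'side') [513.2 136.4] 15.93
[[2.0, 1.1], [-0.7, -0.1], [-2.3, -2.3], [0.1, -1.6], [4.6, 11.8], [10.4, -2.3], [-8.3, -9.7]]
chg body [510.14255336 136.00087909] 25.002601419219804 [ 0.1 -1.5  1.3  1.2  0.1  0.9 -1.6 -0.6]
[('top', array([495.96181293, 408.28540645, 119.        ])), ('side', array([493.81203917, 405.08065253, 119.        ]))]
```

```bash
cat > fit2.py <<'E'
from h import *
from scipy.optimize import least_squares
def fit(name,obs,q0):
    for cams in (("top",),("side",),("top","side")):
        def f(q): return np.concatenate([(proj(n,world(q,[P for m,P,_ in obs if m==n]))-np.array([u for m,_,u in obs if m==n])).ravel() for n in cams])
        r=least_squares(f,q0,loss="soft_l1",x_scale=[10,10,.1]); print(name,cams,np.round(r.x[:2],1),np.round(np.degrees(r.x[2]),2));print(np.round(r.fun.reshape(-1,2),1).tolist())
    return r.x
L=[("top",(34,80,119),(263.5,226.4)),("top",(34,-40,119),(308.8,233)),("top",(-34,-40,119),(305.7,259.5)),("top",(-34,80,119),(260.2,251.5)),
("side",(34,80,119),(320,275.5)),("side",(-34,80,119),(352.8,279)),("side",(-34,-40,119),(357.8,247.5))]
ql=fit("log",L,[450,350,-.15])
P=[("top",(18,-30,80),(379.3,223.8)),("top",(-18,-30,80),(385.8,238)),("top",(-18,30,56.7),(365,247)),("top",(18,30,56.7),(358.8,233.5)),
("side",(18,-30,56.7),(318.7,224.8)),("side",(18,30,56.7),(326.7,237)),("side",(-18,30,56.7),(338.6,233))]
qp=fit("pack",P,[510,136,.42])
E
python3 - <<'E'
from fit2 import *
import cv2
def ov(n,box,qs,f,out):
    a=C[n][0][:,:,::-1];x,y,w,h=box
    im=cv2.resize(np.clip(a[y:y+h,x:x+w]*1.3,0,255).astype(np.uint8),None,fx=f,fy=f,interpolation=cv2.INTER_CUBIC)
    for q,loops in qs:
        for l,col in loops:
            p=(proj(n,world(q,l))-[x,y]+.5)*f
            cv2.polylines(im,[np.round(p).astype(np.int32)],True,col,1)
    return im
def rc(x0,x1,y0,y1,z):return [(x0,y0,z),(x1,y0,z),(x1,y1,z),(x0,y1,z)]
ll=[(rc(-34,34,-40,80,119),(0,255,0)),(rc(-25.5,25.5,-33,33,119),(255,255,0)),(rc(-34,34,-40,80,0),(0,0,255))]
lp=[(rc(-18,18,-30,30,80),(0,255,0)),(rc(-18,18,-30,30,56.7),(0,0,255))]
a=ov("top",(255,220,60,48),[(ql,ll)],6,"");b=ov("top",(345,215,50,48),[(qp,lp)],8,"")
a2=ov("side",(305,205,60,125),[(ql,ll),(qp,lp)],4,"")
cv2.imwrite("pics/ov1.png",np.hstack([cv2.copyMakeBorder(a,0,384-288,0,0,0),b])); cv2.imwrite("pics/ov2.png",a2)
E
```

```text
log ('top',) [485.1 346.7] -8.46
[[0.1, -0.3], [0.8, 0.0], [-0.1, -0.4], [-0.8, 0.7]]
log ('side',) [486.1 349.8] -7.97
[[-1.0, 0.5], [0.5, 0.0], [0.3, -0.8]]
log ('top', 'side') [485.4 347.6] -8.31
[[-0.3, -0.3], [0.4, -0.1], [-0.4, -0.5], [-1.1, 0.6], [-0.9, -0.2], [0.5, -0.6], [0.6, -1.3]]
pack ('top',) [511.4 135.8] 24.28
[[0.7, 0.6], [-0.1, -1.3], [-0.6, -0.4], [0.0, 0.9]]
pack ('side',) [508.1 133.3] 19.92
[[-0.4, 0.1], [-0.4, -0.9], [1.0, 0.7]]
pack ('top', 'side') [510.3 135.4] 23.24
[[1.1, 1.1], [0.1, -0.7], [-0.7, -0.2], [0.2, 1.1], [-1.7, 0.8], [-0.5, -0.4], [0.7, 0.8]]
```

View pics/ov1.png

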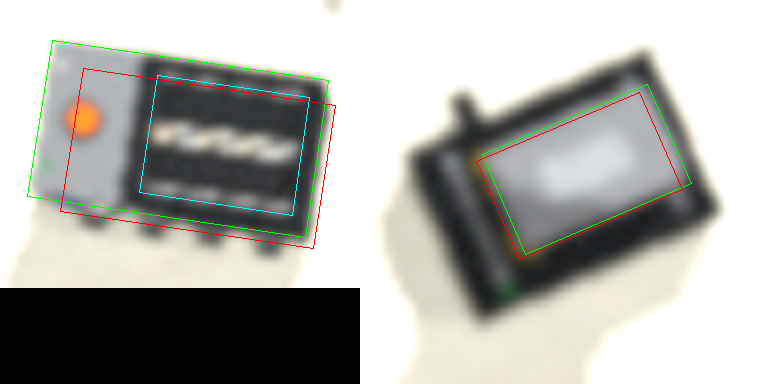

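View pics/ov2.png

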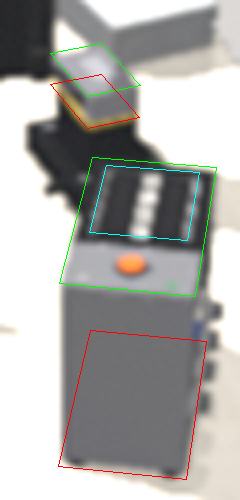

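Run:
```python
from h import *
for uv in((318,228),(163,235)): print(ray("side",uv,0))
for z in (0,300,400):print(ray("top",(413,226),z),ray("top",(388,115),z))
```

```text
[536.97536925  29.65777216   0.        ]
[960.02497882  73.17753371   0.        ]
[545.18266335  12.96397042   0.        ] [867.09704052  80.26899401   0.        ]
[510.71002315  70.8458513  300.        ] [760.65405891 123.10350246 300.        ]
[499.21914308  90.1398116  400.        ] [725.17306503 137.38167194 400.        ]
```

```bash
python3 -m creep '[-2,-1.4,0,0.03, -5,-3.5,0,0.08, -9,-6.3,0,0.15, -13,-9.1,0,0.22, -17,-11.9,0,0.29, -21,-14.7,0,0.36, -25,-17.4,0,0.43, -29,-20.2,1,0.5, -33,-23,2,0.57, -36,-25.1,3,0.63, -38.5,-26.9,4,0.66, -39.9,-27.85,5,0.687, -39.9,-27.85,5,0.687, -39.9,-27.85,5,0.687]' 1
python3 - <<'E'
from rig import *
import cv2
s=state();print(s["ee_pos"],s["orientation"],s["finger_gap"],s["wrist_force"])
for n in("side","top"):
    cv2.imwrite(f"pics/{n}1.png",camera(n)["frame"][:,:,::-1])
a=cv2.imread("pics/side1.png")[90:290,230:430];cv2.imwrite("pics/s1z.png",cv2.resize(a,None,fx=3,fy=3,interpolation=cv2.INTER_CUBIC))
E
```

```text
time_s: 3.1
ee_pos: [510.6, 135.5, 181.3]
orientation: [[-0.415, 0.91, -0.001], [0.91, 0.415, 0.0], [0.001, -0.0, -1.0]]
wrist_force: [-0.3, 0.3, 0.1]
finger_gap: 85.4
[510.60787873 135.46723583 181.25183206] [[-4.14633847e-01  9.09988085e-01 -6.76406395e-04]
 [ 9.09988163e-01  4.14634112e-01  3.09651239e-04]
 [ 5.62240103e-04 -4.87129928e-04 -9.99999723e-01]] 85.37406435538487 [-0.33350921  0.34710926  0.06293499]
```

View pics/s1z.png

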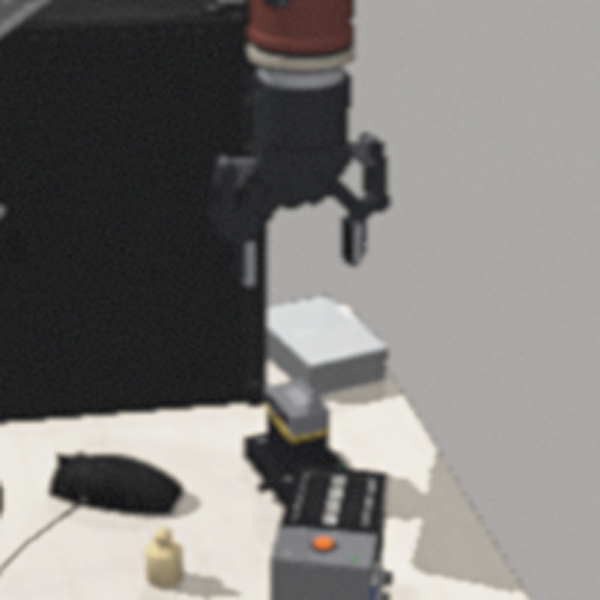

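The side view shows the open jaws straddling the pack, at zoomed (250, 265) and (355, 250), with the pack at (298, 410). Now I'll descend and grip only the top ~18 mm of the pack.

```bash
python3 -m creep '[0,0,2,0, 0,0,5,0, 0,0,8,0, 0,0,10.5,0, 0,0,12,0, 0,0,12.3,0, 0,0,12.3,0, 0,0,12.3,0]' 1;  python3 -m creep '[0,0,0,0,0,0,0,0,0,0,0,0,0,0,0,0,0,0,0,0,0,0,0,0,0,0,0,0,0,0,0,0]' -1
python3 - <<'E'
from rig import *
import cv2
s=state();print(s["ee_pos"],s["finger_gap"],s["wrist_force"])
cv2.imwrite(f"pics/side2.png",camera("side")["frame"][:,:,::-1])
a=cv2.imread("pics/side2.png")[150:270,270:390];cv2.imwrite("pics/s2z.png",cv2.resize(a,None,fx=5,fy=5,interpolation=cv2.INTER_CUBIC))
E
```

```text
time_s: 4.0
ee_pos: [512.0, 135.9, 59.8]
orientation: [[-0.415, 0.91, 0.003], [0.91, 0.415, 0.0], [-0.001, 0.002, -1.0]]
wrist_force: [-0.7, -0.2, -0.3]
finger_gap: 85.7
time_s: 4.8
ee_pos: [511.3, 135.5, 59.1]
orientation: [[-0.415, 0.91, 0.001], [0.91, 0.415, 0.0], [-0.0, 0.001, -1.0]]
wrist_force: [-1.3, -0.3, 5.4]
finger_gap: 34.5
[511.32452349 135.48775785  59.05001861] 34.45261053833241 [-1.29167084 -0.25810702  5.37369721]
```

View pics/s2z.png

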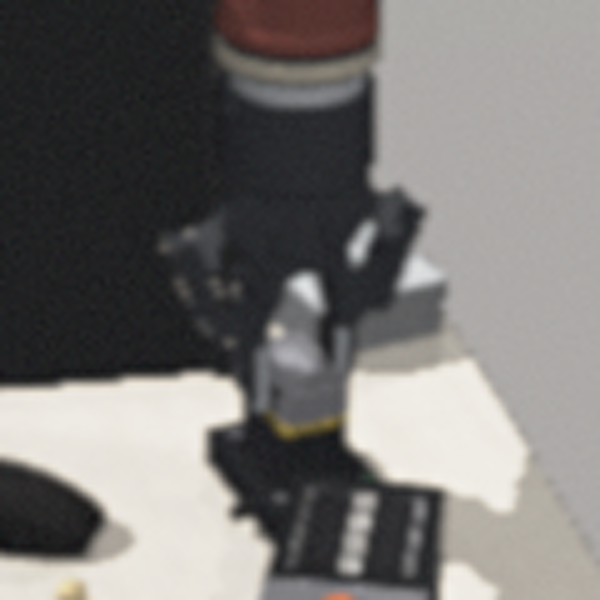

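```bash
python3 -m creep '[0,0,-0.3,0, 0,0,-0.8,0, 0,0,-1.5,0, 0,0,-2.5,0, 0,0,-4.5,0, 0,0,-7,0, 0,0,-9.5,0, 0,0,-11.5,0,0,0,-13,0,0,0,-13,0,0,0,-13,0]'
python3 - <<'E'
from rig import *
import cv2
s=state();print(s["ee_pos"],s["finger_gap"],s["wrist_force"])
cv2.imwrite(f"pics/side3.png",camera("side")["frame"][:,:,::-1])
a=cv2.imread("pics/side3.png")[110:270,250:410];cv2.imwrite("pics/s3z.png",cv2.resize(a,None,fx=3.7,fy=3.7,interpolation=cv2.INTER_CUBIC))
E
```

```text
time_s: 5.95
ee_pos: [510.6, 135.5, 188.1]
orientation: [[-0.415, 0.91, 0.0], [0.91, 0.415, 0.0], [0.0, 0.0, -1.0]]
wrist_force: [-0.2, 0.1, -2.7]
finger_gap: 34.8
[510.62679186 135.48046016 188.09144298] 34.84192760889012 [-0.20433211  0.11482097 -2.70934937]
```

View pics/s3z.png

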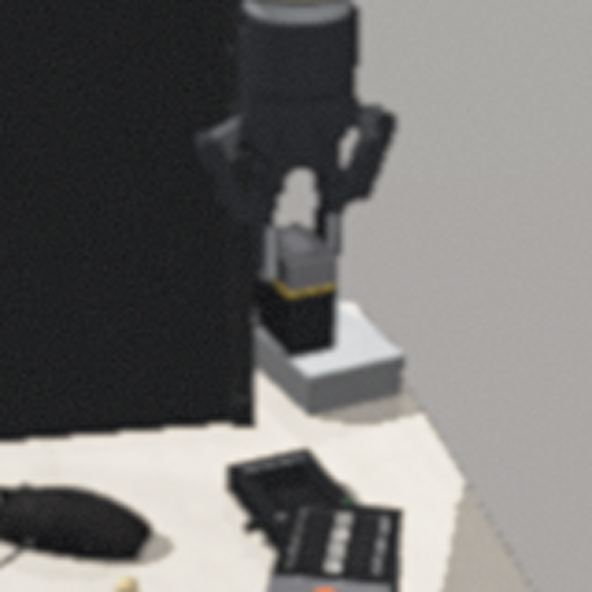

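The pack is clear of the charger and hangs upright in the jaws at zoomed (300, 290). Carrying it over the bay.

```bash
python3 -m creep '[1,0.3,0,0.03, 3,1,0,0.09, 5.5,1.8,0,0.16, 8,2.6,0,0.23, 10.5,3.4,0,0.3, 13,4.2,0,0.37, 15.5,5,0,0.44, 17.5,5.6,0,0.5, 19.3,6.2,0,0.55, 20.35,6.5,0,0.572, 20.35,6.5,0,0.572, 20.35,6.5,0,0.572, 20.35,6.5,0,0.572]'
python3 - <<'E'
from rig import *
import cv2
s=state();print(s["ee_pos"],s["orientation"],s["finger_gap"],s["wrist_force"])
for n in("side","top"): cv2.imwrite(f"pics/{n}4.png",camera(n)["frame"][:,:,::-1])
a=cv2.imread("pics/side4.png")[170:340,260:420];cv2.imwrite("pics/s4z.png",cv2.resize(a,None,fx=3.5,fy=3.5,interpolation=cv2.INTER_CUBIC))
a=cv2.imread("pics/top4.png")[190:300,230:350];cv2.imwrite("pics/t4z.png",cv2.resize(a,None,fx=5,fy=5,interpolation=cv2.INTER_CUBIC))
E
```

```text
time_s: 7.3
ee_pos: [485.3, 346.7, 187.5]
orientation: [[0.144, 0.99, -0.001], [0.99, -0.144, -0.001], [-0.001, -0.001, -1.0]]
wrist_force: [0.5, 0.1, -2.0]
finger_gap: 34.8
[485.27546569 346.71034891 187.48174589] [[ 1.43595994e-01  9.89635704e-01 -1.16747223e-03]
 [ 9.89635719e-01 -1.43597173e-01 -9.97992847e-04]
 [-1.15529507e-03 -1.01206445e-03 -9.99998821e-01]] 34.80080860373713 [ 0.4779428   0.07824496 -2.00343632]
```

View pics/s4z.png

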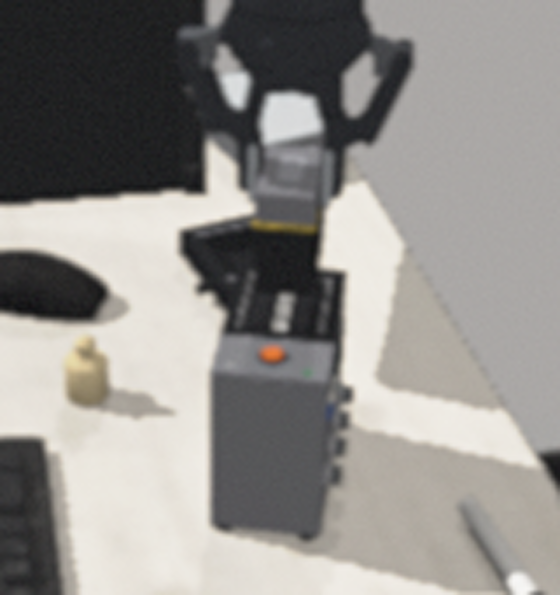

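View pics/t4z.png

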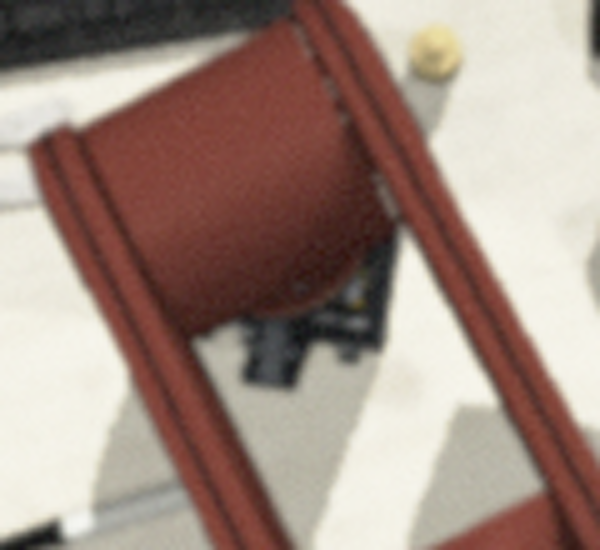

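Run:
```python
from h import *
import cv2
a=cv2.imread("pics/side4.png")
x,y,w,h,f=310,205,62,70,8
im=cv2.resize(np.clip(a[y:y+h,x:x+w]*1.4,0,255).astype(np.uint8),None,fx=f,fy=f,interpolation=cv2.INTER_CUBIC)
o=im.copy()
q=(485.3,346.7,np.radians(-8.3))
def rc(x0,x1,y0,y1,z):return [(x0,y0,z),(x1,y0,z),(x1,y1,z),(x0,y1,z)]
for l,c in ((rc(-18,18,-30,30,208.5),(0,255,0)),(rc(-18,18,-30,30,185.2),(0,0,255)),(rc(-18,18,-30,30,138.5),(255,0,255))):
    p=proj("side",world(q,l));print(p.round(1).tolist());cv2.polylines(o,[np.round((p-[x,y]+.5)*f).astype(np.int32)],True,c,1)
q=(485.4,347.6,np.radians(-8.3))
p=proj("side",world(q,rc(-34,34,-40,80,119)));cv2.polylines(o,[np.round((p-[x,y]+.5)*f).astype(np.int32)],True,(255,255,0),1)
cv2.imwrite("pics/ov4.png",cv2.resize(np.hstack([im,o]),None,fx=.8,fy=.8))
```

```text
[[352.3, 211.3], [335.0, 210.0], [331.2, 224.1], [349.4, 225.6]]
[[351.9, 221.2], [334.8, 219.8], [331.0, 234.3], [349.0, 235.7]]
[[351.0, 240.1], [334.4, 238.8], [330.7, 253.8], [348.2, 255.4]]
```

View pics/ov4.png

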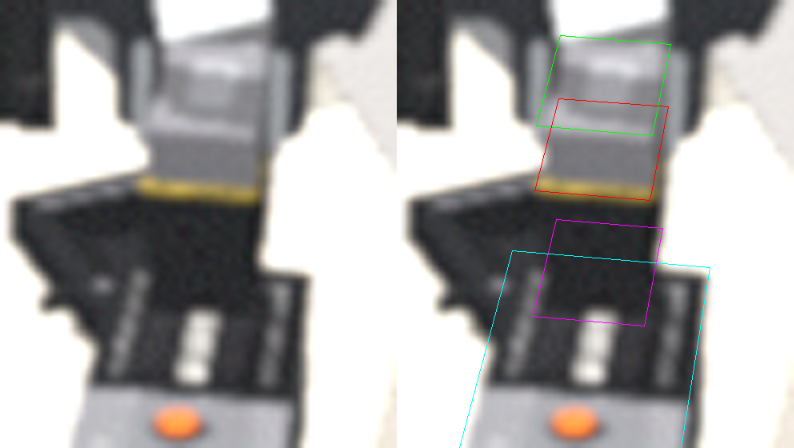

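Held against the model, the pack needs to move about +2 mm in y and +1 mm in x. I'll apply that and come down to just above the flap.

```bash
python3 -m creep '[0.1,0.1,0.3,0, 0.15,0.1,0.8,0, 0.15,0.1,1.3,0, 0.15,0.1,1.7,0, 0.15,0.1,1.9,0, 0.15,0.1,1.9,0]'; python3 -m creep '[0,0,0.15,0,0,0,0.3,0,0,0,0.45,0,0,0,0.6,0,0,0,0.6,0]';python3 -m creep '[0,0,0.15,0,0,0,0.3,0,0,0,0.45,0,0,0,0.6,0,0,0,0.6,0]'
```

```text
time_s: 8.0
ee_pos: [486.3, 348.8, 168.6]
orientation: [[0.143, 0.99, -0.001], [0.99, -0.143, -0.0], [-0.001, -0.001, -1.0]]
wrist_force: [-0.1, -0.6, -2.1]
finger_gap: 34.8
time_s: 8.5
ee_pos: [487.0, 349.2, 164.4]
orientation: [[0.143, 0.99, 0.001], [0.99, -0.143, 0.001], [0.001, 0.001, -1.0]]
wrist_force: [-2.0, -0.3, 4.3]
finger_gap: 35.0
time_s: 9.0
ee_pos: [487.9, 349.4, 159.1]
orientation: [[0.143, 0.99, 0.003], [0.99, -0.143, 0.001], [0.002, 0.003, -1.0]]
wrist_force: [-0.4, -1.8, 6.2]
finger_gap: 34.7
```

```bash
python3 -m creep '[0,0,0.15,0,0,0,0.3,0,0,0,0.45,0,0,0,0.6,0,0,0,0.6,0]';python3 -m creep '[0,0,0.15,0,0,0,0.3,0,0,0,0.45,0,0,0,0.6,0,0,0,0.6,0]'
```

```text
time_s: 9.5
ee_pos: [487.7, 349.6, 152.6]
orientation: [[0.143, 0.99, 0.003], [0.99, -0.143, 0.002], [0.002, 0.002, -1.0]]
wrist_force: [-0.6, 0.4, 4.2]
finger_gap: 34.6
time_s: 10.0
ee_pos: [486.4, 348.7, 144.5]
orientation: [[0.144, 0.99, -0.001], [0.99, -0.144, -0.0], [-0.001, -0.001, -1.0]]
wrist_force: [0.9, 0.4, -0.2]
finger_gap: 35.3
```

```bash
python3 -m creep '[0,0,0.15,0,0,0,0.3,0,0,0,0.45,0,0,0,0.6,0,0,0,0.6,0]'
python3 - <<'E'
from rig import *
import cv2
cv2.imwrite("pics/side5.png",camera("side")["frame"][:,:,::-1])
a=cv2.imread("pics/side5.png")[190:340,280:400];cv2.imwrite("pics/s5z.png",cv2.resize(a,None,fx=4,fy=4,interpolation=cv2.INTER_CUBIC))
E
```

```text
time_s: 10.5
ee_pos: [486.4, 348.7, 138.9]
orientation: [[0.144, 0.99, -0.001], [0.99, -0.144, -0.001], [-0.001, -0.001, -1.0]]
wrist_force: [0.2, -1.2, -0.5]
finger_gap: 34.7
```

View pics/s5z.png

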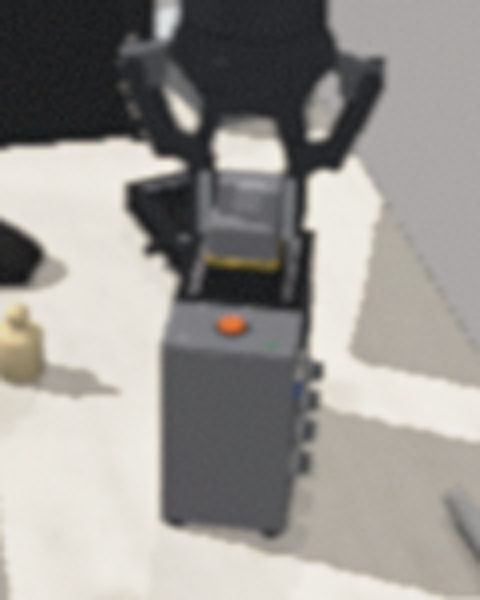

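```bash
python3 -m creep '[0,0,0.15,0,0,0,0.3,0,0,0,0.45,0,0,0,0.6,0,0,0,0.6,0]'
```

```text
time_s: 11.05
ee_pos: [487.0, 348.8, 133.6]
orientation: [[0.144, 0.99, 0.001], [0.99, -0.144, -0.0], [0.0, 0.001, -1.0]]
wrist_force: [-0.2, -2.4, 4.3]
finger_gap: 35.0
```

```bash
python3 -m creep '[0,0,0.15,0,0,0,0.3,0,0,0,0.45,0,0,0,0.6,0,0,0,0.6,0]'
```

```text
time_s: 11.55
ee_pos: [486.2, 348.4, 126.3]
orientation: [[0.144, 0.99, -0.001], [0.99, -0.144, -0.001], [-0.001, -0.001, -1.0]]
wrist_force: [1.0, -3.0, -1.0]
finger_gap: 34.7
```

```bash
python3 -m creep '[0,0,0.1,0,0,0,0.2,0,0,0,0.3,0,0,0,0.4,0,0,0,0.4,0]'
python3 - <<'E'
from rig import *
import cv2
cv2.imwrite("pics/side6.png",camera("side")["frame"][:,:,::-1])
a=cv2.imread("pics/side6.png")[210:290,310:370];cv2.imwrite("pics/s6z.png",cv2.resize(a,None,fx=7,fy=7,interpolation=cv2.INTER_CUBIC))
E
```

```text
time_s: 12.05
ee_pos: [486.4, 348.9, 123.0]
orientation: [[0.143, 0.99, -0.001], [0.99, -0.143, -0.0], [-0.0, -0.0, -1.0]]
wrist_force: [-0.9, -3.1, -0.7]
finger_gap: 35.0
```

View pics/s6z.png

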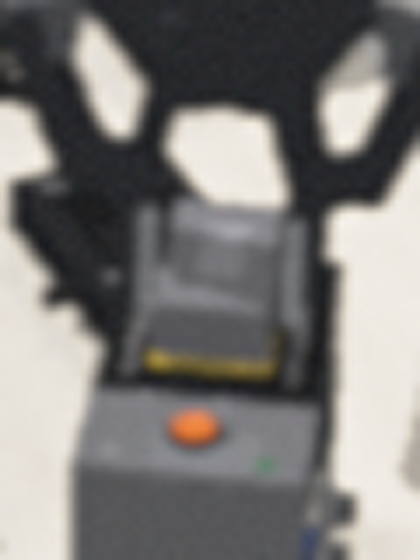

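```bash
python3 -m creep '[0,0,0,0,0,0,0,0,0,0,0,0,0,0,0,0]' 0.4
python3 - <<'E'
from rig import *
import cv2
cv2.imwrite("pics/side7.png",camera("side")["frame"][:,:,::-1])
a=cv2.imread("pics/side7.png")[210:290,310:370];cv2.imwrite("pics/s7z.png",cv2.resize(a,None,fx=7,fy=7,interpolation=cv2.INTER_CUBIC))
E
```

```text
time_s: 12.5
ee_pos: [486.8, 349.3, 123.5]
orientation: [[0.143, 0.99, 0.0], [0.99, -0.143, 0.001], [0.001, 0.0, -1.0]]
wrist_force: [-0.2, 1.6, 0.2]
finger_gap: 59.6
```

View pics/s7z.png

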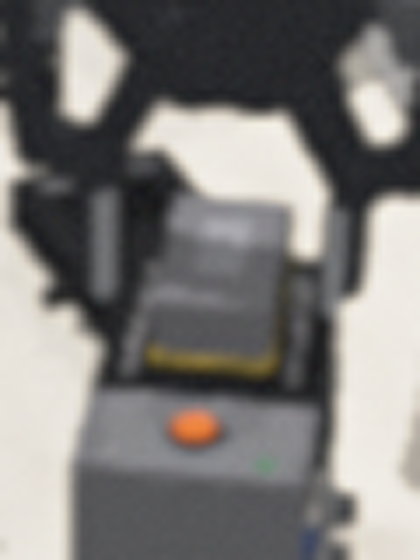

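The pack stays up in the flap after release, with its top about 25 mm above the face (yellow line at zoomed (210, 360)). I'll raise, shut the fingers, and press from above.

```bash
python3 -m creep '[0,0,-1,0,0,0,-2.5,0,0,0,-4,0,0,0,-4.8,0,0,0,-4.8,0]'; python3 -m creep '[0,0,0,0,0,0,0,0,0,0,0,0,0,0,0,0,0,0,0,0,0,0,0,0,0,0,0,0]' -1
python3 - <<'E'
from rig import *
import cv2
cv2.imwrite("pics/side8.png",camera("side")["frame"][:,:,::-1])
a=cv2.imread("pics/side8.png")[190:290,300:375];cv2.imwrite("pics/s8z.png",cv2.resize(a,None,fx=6,fy=6,interpolation=cv2.INTER_CUBIC))
E
```

```text
time_s: 13.05
ee_pos: [488.0, 349.7, 174.2]
orientation: [[0.143, 0.99, 0.004], [0.99, -0.143, 0.002], [0.003, 0.004, -1.0]]
wrist_force: [0.6, 0.1, 0.4]
finger_gap: 59.7
time_s: 13.75
ee_pos: [486.6, 348.9, 171.2]
orientation: [[0.143, 0.99, -0.0], [0.99, -0.143, -0.0], [-0.0, -0.0, -1.0]]
wrist_force: [0.1, -0.3, -0.8]
finger_gap: 0.1
```

View pics/s8z.png

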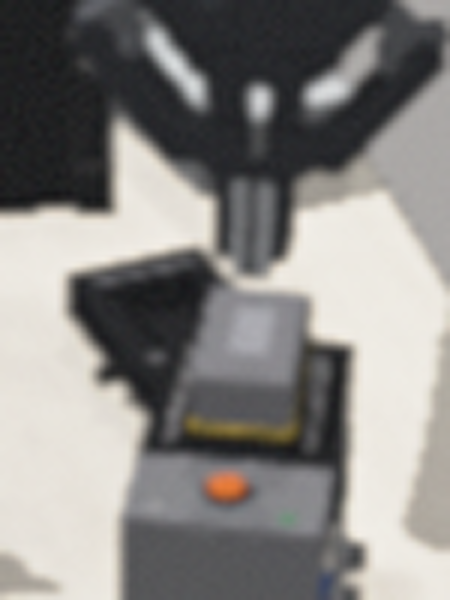

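Pack upright. I'll turn the tool 90° so the splayed finger links lie along the bay's long side, then approach the pack's top.

```bash
python3 -m creep '[0,0,0,-0.1,0,0,0,-0.24,0,0,0,-0.38,0,0,0,-0.52,0,0,0,-0.66,0,0,0,-0.8,0,0,0.3,-0.94,0,0,0.6,-1.08,0,0,0.9,-1.22,0,0,1.2,-1.36,0,0,1.5,-1.48,0,0,1.8,-1.571,0,0,1.8,-1.571,0,0,1.8,-1.571]'
```

```text
time_s: 15.2
ee_pos: [486.7, 348.9, 153.3]
orientation: [[-0.989, 0.146, -0.0], [0.146, 0.989, -0.0], [0.0, -0.0, -1.0]]
wrist_force: [-0.6, -0.7, 1.9]
finger_gap: -0.2
```

```bash
python3 -m creep '[0,0,0.15,0,0,0,0.3,0,0,0,0.45,0,0,0,0.6,0,0,0,0.6,0]';python3 -m creep '[0,0,0.1,0,0,0,0.2,0,0,0,0.3,0,0,0,0.4,0,0,0,0.4,0]'
```

```text
time_s: 15.7
ee_pos: [486.5, 348.8, 146.9]
orientation: [[-0.99, 0.144, -0.001], [0.144, 0.99, -0.0], [0.0, -0.0, -1.0]]
wrist_force: [0.8, 0.2, 0.1]
finger_gap: 0.0
time_s: 16.2
ee_pos: [486.9, 349.0, 143.6]
orientation: [[-0.99, 0.143, 0.001], [0.143, 0.99, 0.0], [-0.001, 0.0, -1.0]]
wrist_force: [0.1, -0.5, 0.7]
finger_gap: -0.1
```

```bash
python3 -m creep '[0,0,0.15,0,0,0,0.3,0,0,0,0.45,0,0,0,0.6,0,0,0,0.6,0]'
```

```text
time_s: 16.7
ee_pos: [486.5, 348.8, 136.8]
orientation: [[-0.99, 0.143, -0.001], [0.143, 0.99, -0.0], [0.0, -0.0, -1.0]]
wrist_force: [0.7, -0.4, 1.5]
finger_gap: 0.2
```

```bash
python3 -m creep '[0,0,0.15,0,0,0,0.3,0,0,0,0.45,0,0,0,0.6,0,0,0,0.6,0]'
python3 - <<'E'
from rig import *
import cv2
cv2.imwrite("pics/side9.png",camera("side")["frame"][:,:,::-1])
a=cv2.imread("pics/side9.png")[190:290,300:375];cv2.imwrite("pics/s9z.png",cv2.resize(a,None,fx=6,fy=6,interpolation=cv2.INTER_CUBIC))
E
```

```text
time_s: 17.2
ee_pos: [486.5, 348.8, 130.9]
orientation: [[-0.99, 0.143, -0.0], [0.143, 0.99, -0.0], [0.0, -0.0, -1.0]]
wrist_force: [0.6, -0.5, 0.3]
finger_gap: 0.2
```

View pics/s9z.png

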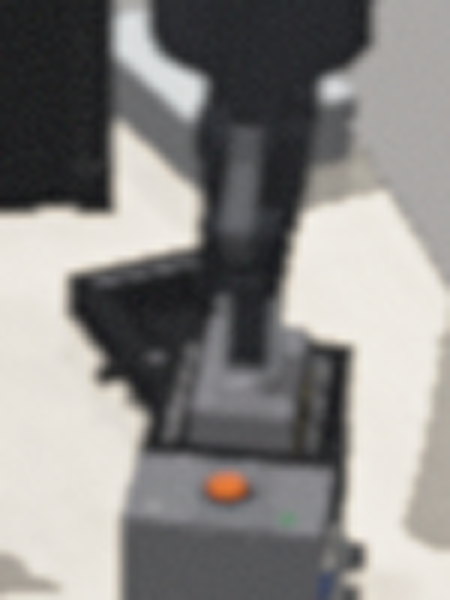

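The fingertips rest on the pack's top, zoomed (248, 360), and it slides down freely. Continuing.

```bash
python3 -m creep '[0,0,0.15,0,0,0,0.3,0,0,0,0.45,0,0,0,0.6,0,0,0,0.6,0]'
```

```text
time_s: 17.75
ee_pos: [486.4, 348.9, 124.8]
orientation: [[-0.99, 0.143, -0.001], [0.143, 0.99, -0.0], [0.001, -0.0, -1.0]]
wrist_force: [0.6, -0.4, -0.2]
finger_gap: -0.2
```

```bash
python3 -m creep '[0,0,0.15,0,0,0,0.3,0,0,0,0.45,0,0,0,0.6,0,0,0,0.6,0]'
```

```text
time_s: 18.25
ee_pos: [486.6, 349.0, 118.9]
orientation: [[-0.99, 0.143, -0.0], [0.143, 0.99, 0.0], [0.0, 0.0, -1.0]]
wrist_force: [0.1, 0.1, -0.3]
finger_gap: 0.4
```

```bash
python3 -m creep '[0,0,0.1,0,0,0,0.2,0,0,0,0.3,0,0,0,0.4,0,0,0,0.4,0]'
```

```text
time_s: 18.75
ee_pos: [486.8, 349.1, 115.3]
orientation: [[-0.99, 0.143, 0.0], [0.143, 0.99, 0.0], [-0.0, 0.0, -1.0]]
wrist_force: [-0.7, -0.6, 2.5]
finger_gap: 0.3
```

```bash
python3 -m creep '[0,0,0.1,0,0,0,0.2,0,0,0,0.3,0,0,0,0.4,0,0,0,0.4,0]'
```

```text
time_s: 19.25
ee_pos: [487.3, 349.1, 112.7]
orientation: [[-0.99, 0.143, 0.001], [0.143, 0.99, 0.001], [-0.001, 0.001, -1.0]]
wrist_force: [-1.6, -1.2, 8.4]
finger_gap: 0.0
```

```bash
python3 -m creep '[0,0,0.1,0,0,0,0.2,0,0,0,0.3,0,0,0,0.4,0,0,0,0.4,0]'
```

```text
time_s: 19.75
ee_pos: [487.3, 349.1, 108.7]
orientation: [[-0.99, 0.143, 0.001], [0.143, 0.99, 0.0], [-0.001, 0.001, -1.0]]
wrist_force: [-1.9, -1.8, 8.1]
finger_gap: -0.0
```

```bash
python3 -m creep '[0,0,0.1,0,0,0,0.2,0,0,0,0.3,0,0,0,0.4,0,0,0,0.4,0]'
```

```text
time_s: 20.25
ee_pos: [487.4, 349.1, 104.7]
orientation: [[-0.99, 0.143, 0.002], [0.143, 0.99, 0.0], [-0.001, 0.001, -1.0]]
wrist_force: [-2.3, -2.7, 8.9]
finger_gap: -0.0
```

```bash
python3 -m creep '[0,0,0.1,0,0,0,0.2,0,0,0,0.3,0,0,0,0.4,0,0,0,0.4,0]'
```

```text
time_s: 20.75
ee_pos: [487.4, 349.1, 100.8]
orientation: [[-0.99, 0.143, 0.002], [0.143, 0.99, 0.0], [-0.001, 0.001, -1.0]]
wrist_force: [-1.9, -2.3, 9.0]
finger_gap: -0.0
```

```bash
python3 -m creep '[0,0,0.1,0,0,0,0.2,0,0,0,0.3,0,0,0,0.4,0,0,0,0.4,0]'
```

```text
time_s: 21.25
ee_pos: [487.4, 349.1, 96.8]
orientation: [[-0.99, 0.143, 0.002], [0.143, 0.99, 0.0], [-0.001, 0.001, -1.0]]
wrist_force: [-1.6, -2.0, 9.0]
finger_gap: -0.3
```

Steady at about 9 N. I'll keep going with smaller steps, because the catch may be as shallow as 28 mm down (z ≈ 91).

```bash
python3 -m creep '[0,0,0.1,0,0,0,0.2,0,0,0,0.2,0]'
```

```text
time_s: 21.55
ee_pos: [487.4, 349.1, 94.8]
orientation: [[-0.99, 0.143, 0.002], [0.143, 0.99, 0.0], [-0.002, 0.001, -1.0]]
wrist_force: [-1.5, -1.9, 9.9]
finger_gap: -0.1
```

```bash
python3 -m creep '[0,0,0.1,0,0,0,0.2,0,0,0,0.2,0]'
```

```text
time_s: 21.85
ee_pos: [487.3, 349.1, 92.6]
orientation: [[-0.99, 0.143, 0.001], [0.143, 0.99, 0.0], [-0.001, 0.001, -1.0]]
wrist_force: [-2.1, -2.0, 9.1]
finger_gap: 0.3
```

```bash
python3 -m creep '[0,0,0.1,0,0,0,0.2,0,0,0,0.2,0]'
```

```text
time_s: 22.15
ee_pos: [487.5, 349.2, 90.9]
orientation: [[-0.99, 0.143, 0.002], [0.143, 0.99, 0.001], [-0.002, 0.001, -1.0]]
wrist_force: [-1.6, -2.2, 10.4]
finger_gap: -0.1
```

```bash
python3 -m creep '[0,0,0.1,0,0,0,0.2,0,0,0,0.2,0]'
```

```text
time_s: 22.45
ee_pos: [487.5, 349.2, 88.9]
orientation: [[-0.99, 0.143, 0.002], [0.143, 0.99, 0.0], [-0.002, 0.001, -1.0]]
wrist_force: [-1.3, -3.0, 9.3]
finger_gap: 0.0
```

```bash
python3 -m creep '[0,0,0.1,0,0,0,0.2,0,0,0,0.2,0]'
```

```text
time_s: 22.75
ee_pos: [487.5, 349.1, 86.9]
orientation: [[-0.99, 0.143, 0.002], [0.143, 0.99, 0.0], [-0.002, 0.001, -1.0]]
wrist_force: [-1.7, -2.6, 10.6]
finger_gap: -0.2
```

```bash
python3 -m creep '[0,0,0.1,0,0,0,0.2,0,0,0,0.2,0]'
```

```text
time_s: 23.05
ee_pos: [487.5, 349.2, 85.0]
orientation: [[-0.99, 0.143, 0.002], [0.143, 0.99, 0.0], [-0.002, 0.001, -1.0]]
wrist_force: [-1.0, -2.6, 9.4]
finger_gap: -0.3
```

```bash
python3 -m creep '[0,0,0.1,0,0,0,0.1,0]'
```

```text
time_s: 23.25
ee_pos: [487.5, 349.1, 84.0]
orientation: [[-0.99, 0.143, 0.002], [0.143, 0.99, 0.0], [-0.002, 0.001, -1.0]]
wrist_force: [-2.3, -3.3, 11.5]
finger_gap: -0.1
```

```bash
python3 -m creep '[0,0,0.1,0,0,0,0.1,0]'
```

```text
time_s: 23.45
ee_pos: [487.6, 349.1, 83.0]
orientation: [[-0.99, 0.143, 0.002], [0.143, 0.99, 0.001], [-0.002, 0.001, -1.0]]
wrist_force: [-2.1, -2.2, 10.1]
finger_gap: -0.1
```

```bash
python3 -m creep '[0,0,0.1,0,0,0,0.1,0]'
```

```text
time_s: 23.65
ee_pos: [487.6, 349.2, 82.0]
orientation: [[-0.99, 0.143, 0.002], [0.143, 0.99, 0.0], [-0.002, 0.001, -1.0]]
wrist_force: [-1.7, -2.7, 9.5]
finger_gap: 0.1
```

```bash
python3 -m creep '[0,0,0.05,0,0,0,0.05,0]'
```

```text
time_s: 23.85
ee_pos: [487.6, 349.2, 81.6]
orientation: [[-0.99, 0.143, 0.002], [0.143, 0.99, 0.001], [-0.002, 0.001, -1.0]]
wrist_force: [-2.3, -2.9, 11.3]
finger_gap: 0.1
```

```bash
python3 -m creep '[0,0,0.05,0,0,0,0.05,0]'
```

```text
time_s: 24.05
ee_pos: [487.4, 349.4, 80.8]
orientation: [[-0.99, 0.143, 0.002], [0.143, 0.99, 0.001], [-0.001, 0.001, -1.0]]
wrist_force: [-1.6, -1.4, 9.1]
finger_gap: 0.3
```

```bash
python3 -m creep '[0,0,0.05,0,0,0,0.05,0]'
```

```text
time_s: 24.25
ee_pos: [487.4, 349.4, 80.3]
orientation: [[-0.99, 0.143, 0.002], [0.143, 0.99, 0.001], [-0.001, 0.001, -1.0]]
wrist_force: [-2.3, -1.3, 9.2]
finger_gap: -0.1
```

```bash
python3 -m creep '[0,0,0.05,0,0,0,0.05,0]'
```

```text
time_s: 24.45
ee_pos: [487.4, 349.4, 79.9]
orientation: [[-0.99, 0.143, 0.002], [0.143, 0.99, 0.001], [-0.001, 0.001, -1.0]]
wrist_force: [-1.9, -1.7, 10.6]
finger_gap: 0.0
```

```bash
python3 -m creep '[0,0,0.05,0,0,0,0.05,0]'
```

```text
time_s: 24.65
ee_pos: [487.5, 349.4, 79.9]
orientation: [[-0.99, 0.143, 0.002], [0.143, 0.99, 0.001], [-0.002, 0.001, -1.0]]
wrist_force: [-2.7, -2.5, 12.9]
finger_gap: 0.0
```

A jump at z ≈ 81 (Fy went from −2.9 to −1.4 N and Fz dropped) looks like the snap. At 79.9 the motion stops while the force rises, which is the floor. One more small push to confirm, staying under 20 N.

```bash
python3 -m creep '[0,0,0.04,0,0,0,0.04,0]'
```

```text
time_s: 24.85
ee_pos: [487.6, 349.4, 79.8]
orientation: [[-0.99, 0.143, 0.002], [0.143, 0.99, 0.001], [-0.002, 0.001, -1.0]]
wrist_force: [-4.9, -3.7, 14.9]
finger_gap: 0.3
```

Stiff contact confirms the floor. Now I'll back off slowly and watch whether the force vanishes within 1–2 mm, which would mean the pack is latched. If it followed up at ~9 N it would be unlatched.

```bash
python3 -m creep '[0,0,-0.1,0,0,0,-0.2,0,0,0,-0.2,0]'; python3 -m creep '[0,0,-0.1,0,0,0,-0.2,0,0,0,-0.2,0]'; python3 -m creep '[0,0,-0.1,0,0,0,-0.2,0,0,0,-0.2,0]'
```

```text
time_s: 25.15
ee_pos: [487.1, 349.3, 80.4]
orientation: [[-0.99, 0.143, 0.001], [0.143, 0.99, 0.001], [-0.001, 0.001, -1.0]]
wrist_force: [-2.2, -1.3, 7.0]
finger_gap: -0.2
time_s: 25.45
ee_pos: [486.8, 349.2, 81.4]
orientation: [[-0.99, 0.143, 0.0], [0.143, 0.99, 0.0], [-0.0, 0.0, -1.0]]
wrist_force: [0.2, 1.0, 3.1]
finger_gap: -0.1
time_s: 25.75
ee_pos: [486.0, 348.7, 82.7]
orientation: [[-0.99, 0.143, -0.002], [0.143, 0.99, -0.001], [0.001, -0.001, -1.0]]
wrist_force: [0.8, 0.4, -1.5]
finger_gap: -0.1
```

Fz falls to about zero within ~2 mm, so the pack is held by the catch. Withdrawing slowly past the leaves.

```bash
python3 -m creep '[0,0,-0.2,0,0,0,-0.4,0,0,0,-0.6,0,0,0,-0.8,0,0,0,-1,0,0,0,-1,0]'
```

```text
time_s: 26.35
ee_pos: [487.3, 349.1, 94.4]
orientation: [[-0.99, 0.143, 0.001], [0.143, 0.99, 0.0], [-0.001, 0.001, -1.0]]
wrist_force: [-0.5, -1.0, 0.9]
finger_gap: -0.2
```

```bash
python3 -m creep '[0,0,-0.2,0,0,0,-0.4,0,0,0,-0.6,0,0,0,-0.8,0,0,0,-1,0,0,0,-1.2,0,0,0,-1.4,0,0,0,-1.4,0]'
```

```text
time_s: 27.15
ee_pos: [487.0, 349.1, 108.1]
orientation: [[-0.99, 0.143, 0.001], [0.143, 0.99, 0.0], [-0.001, 0.0, -1.0]]
wrist_force: [0.5, -0.5, 4.7]
finger_gap: -0.1
```

```bash
python3 -m creep '[0,0,-0.3,0,0,0,-0.6,0,0,0,-0.9,0,0,0,-1.2,0,0,0,-1.6,0,0,0,-2,0,0,0,-2.6,0,0,0,-4,0,0,0,-6,0,0,0,-8,0,0,0,-10,0,0,0,-10,0]'
```

```text
time_s: 28.35
ee_pos: [488.7, 350.1, 212.1]
orientation: [[-0.99, 0.143, 0.006], [0.143, 0.99, 0.003], [-0.006, 0.004, -1.0]]
wrist_force: [0.1, 0.6, -0.2]
finger_gap: -0.1
```

```bash
python3 -m creep '[1,1,-0.5,0,3,3,-1,0,5,6,-2,0,7,9,-2,0,9,12,-2,0,11,15,-2,0,13,18,-2,0,14,20,-2,0,14,21,-2,0,14,21,-2,0,14,21,-2,0]'
python3 - <<'E'
from rig import *
import cv2
for n in("side","top"):
    cv2.imwrite(f"pics/{n}10.png",camera(n)["frame"][:,:,::-1])
    for q in ("pack_center","bay_mouth","weight_2","specimen_box","micrometer","logger","flap_front"): print(n,q,[(d["rect"],round(d["conf"],2)) for d in spot_in(n,q)[:2]])
a=cv2.resize(cv2.imread("pics/top10.png")[215:270,250:320],None,fx=6,fy=6,interpolation=cv2.INTER_CUBIC)
b=cv2.resize(cv2.imread("pics/side10.png")[235:295,310:370],None,fx=6,fy=6,interpolation=cv2.INTER_CUBIC)
cv2.imwrite("pics/z10.png",cv2.hconcat([cv2.resize(a,(420,330)),cv2.resize(b,(330,330))]))
E
```

```text
time_s: 29.45
ee_pos: [378.4, 576.0, 226.6]
orientation: [[-0.99, 0.144, -0.001], [0.144, 0.99, -0.002], [0.0, -0.002, -1.0]]
wrist_force: [0.8, -0.0, -0.1]
finger_gap: 0.0
side pack_center []
side bay_mouth [([316.6, 244.7, 360.1, 327.0], 0.8)]
side weight_2 [([277.0, 267.3, 292.8, 284.9], 0.45)]
side specimen_box [([320.1, 186.8, 359.4, 222.4], 0.79)]
side micrometer [([339.9, 365.7, 406.9, 405.9], 0.92)]
side logger [([317.1, 243.9, 356.3, 327.6], 0.57)]
side flap_front [([338.3, 249.8, 355.4, 267.4], 0.76)]
top pack_center []
top bay_mouth [([258.1, 226.9, 311.1, 261.3], 0.56)]
top weight_2 [([312.4, 196.2, 320.2, 205.2], 0.65)]
top specimen_box [([420.5, 219.5, 475.4, 270.9], 0.65)]
top micrometer []
top logger [([261.7, 227.1, 307.1, 260.6], 0.95)]
top flap_front [([257.4, 227.1, 310.5, 262.5], 0.72), ([278.3, 243.1, 307.5, 251.2], 0.48)]
```

View pics/z10.png

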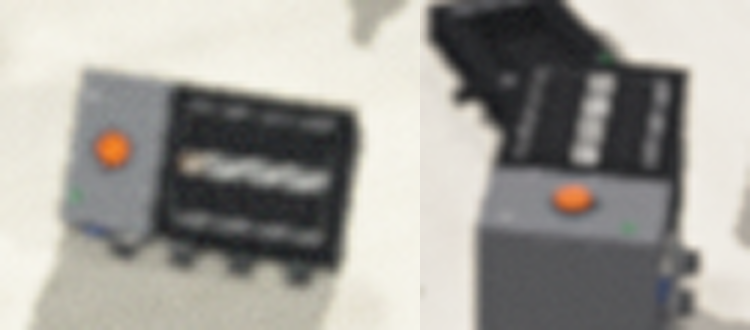

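View pics/top10.png

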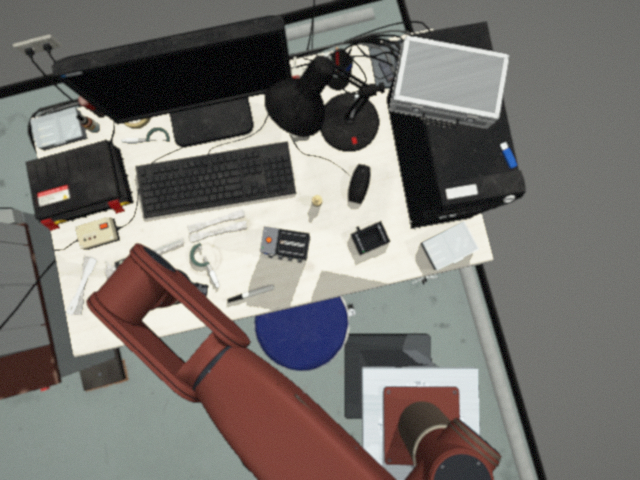

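Both views show the flap shut flush, as it was at the start. The charger is empty at top-view (370, 238), and the bystanders that show are where they were. Handing in.

Run:
```python
from rig import *
print(finish_job()); print(state()["time_s"])
```

```text
the job is handed in; nothing more can be done
None
the job is handed in; nothing more can be done
```

I took the pack out of the charger and lowered it upright through the flap. I then let it go and pressed it home from above with the shut fingers. I handed the job in at about 30 s, with the arm clear of everything.

**Pressing:** The ejector pushed back with about 9 N. At about 38 mm below the top face the force dropped and shifted sideways, which I took as the catch snapping. About 1.3 mm further on the pack met the floor. The highest force I read while pressing was 14.9 N, though readings come only at the end of each short move.

**Catch:** When I backed off, the force fell from 14.9 N to about zero within 3 mm, and the pack did not follow the fingers up. An unlatched pack would have kept pushing with 8 to 10 N.

**Flap:** In the last pictures it is shut and level, looking as it did at the start.

**Other things:** The charger is empty and the pack is no longer visible. The specimen box and brass weight are within a few pixels of where they were in both views, and the micrometer in the side view. The network missed the micrometer in the last top view.

**Disagreements:**
- While the fingers came out, one reading showed 4.7 N upward at z = 108 mm. I put that down to the leaves brushing the fingertips, but I did not check it.
- The two cameras differed by about 3 mm on where the logger and the pack stood. I split the difference, and the side force stayed at about 5 N or less.
- The latch itself was only felt, because the catch cannot be seen.

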